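# Clear the pile off the cash box

## Task

The cash box has to be opened, so clear the pile off its lid from the top down, putting each thing in its place before you take the next: the pencil sharpener centred on the smaller rectangular mat, the glass inkwell centred on the round coaster, the flat tin centred and lengthwise on the larger rectangular mat, and the board eraser flat in the long tray, all right way up. Keep the inkwell upright and lower it onto its coaster without dropping it. Do not shift the cash box or the brass bell.

Things in the scene. Friction and masses are not known exactly. Their poses are not given: they have to be found in the camera images.
- sharpener: Brass wedge pencil sharpener with a steel blade on its top, 16 (x) x 26 (y) mm, block 9 mm high (12 mm over blade and screw, which are thin and not for gripping), 18 g; at the start the top of the pile, on the inkwell's cap. Origin at the centre of its underside, y along its length, z up.
- inkwell: Squat round inkwell of cobalt blue glass, closed: body 46 mm in diameter with straight sides from 3 to 28 mm height, sloping shoulder to 34 mm, then a flat-topped black cap 34 mm in diameter, 44 mm high in all; about 110 g; at the start it stands on the flat tin. Origin at the centre of its underside, z up.
- tin: Flat closed nickel-coloured tin, plain rectangular block 44 (x) x 92 (y) x 24 mm high, about 130 g; at the start it lies on the board eraser. Origin at the centre of its underside, y along its length, z up.
- eraser: Chalkboard eraser block, grey felt below and maple above, plain rectangular block 54 (x) x 126 (y) x 36 mm high, about 120 g; at the start it is the bottom of the pile, on the lid of the cash box. Origin at the centre of its underside, y along its length, z up.
- small_mat: The smaller grey felt mat, fixed on the desk, 50 (x) x 60 (y) mm, 4 mm thick: place of the sharpener. Origin at the centre of its underside, z up.
- coaster: Round cork coaster, fixed on the desk, 84 mm in diameter, 6 mm thick: place of the inkwell. Origin at the centre of its underside, z up.
- large_mat: The larger grey felt mat, fixed on the desk, 76 (x) x 124 (y) mm, 4 mm thick: place of the flat tin. Origin at the centre of its underside, y along its length, z up.
- tray: Long shallow wooden tray, fixed on the desk, outside 90 (x) x 160 (y) x 14 mm high, walls 6 mm, floor top 6 mm above its origin, so inside 78 x 148 mm: place of the board eraser. Origin at the centre of its underside, y along its length, z up.
- cash_box: Locked tin cash box, 115 (x) x 150 (y) x 75 mm high with a flat lid, brass cam lock in the middle of its front (-x) side, 2.2 kg, stands loose on the desk and carries the pile; not to be shifted. Origin at the centre of its underside, z up.
- bell: Round brass desk bell on a black foot, 60 mm in diameter, 49 mm high, loose on the desk; a bystander not to be shifted. Origin at the centre of its underside, z up.

How it is judged:
By the outcome, as a careful person would: the job done as asked, in the order asked, and still so for the second after the job is handed in, with the robot touching nothing.
It also fails if it takes over 128 s, if anything falls off the work surface, if the arm or the gripper's body presses on something with over 40 N, if the wrist force passes 120 N, or if a joint passes its speed limit or range.

## Robot

A 6-joint arm with a two-finger parallel gripper is mounted at the origin on the work surface. World frame = base frame: x ahead of the robot, y to its left, z up, the work surface at z = 0. Lengths are in mm, angles in rad, forces in N, time in s.
With the tool pointing down it reaches from about 300 to 775 mm from the base axis. Payload 14.6 kg.
Tool frame: the origin (TCP) lies between the finger pads; the fingertips stand 17 mm ahead of it and the grasp point (between the pads) lies 2 mm behind it (manip.tip_reach is the distance from the TCP to the fingertips, in mm); z points along the fingers, y is the line along which they close (so a half turn about z gives the same grasp; the last joint's range is limited). The gripper opens to 94 mm and grips with 3 to 60 N. Pads are 16 mm wide; open, the fingers measure 119 mm over their backs; the gripper's body (75 mm by 177 mm) begins 78 mm behind the grasp point.
Start: joints at [-1.18, 0.3, 1.521, -0, 1.321, -0.067], TCP at [243.079, -493.358, 222.446] pointing down, gripper open.
Joint ranges: [-3.03, 3.03], [-0.79, 2.21], [0.23, 2.52], [-1.04, 4.18], [0, 3.07], [-2.55, 2.55]. Speed limits (rad/s): [2.22, 2.22, 2.57, 3.14, 3.14, 3.14].

## Interface

Orientations are given as [roll, pitch, yaw] about the fixed x, y, z axes, in that order (R = Rz(yaw) Ry(pitch) Rx(roll)).
In Python, from cell import manip, viewer gives the robot as it stands.
- The arm moves only by the tool apply_moves, never from a script. Its argument "moves" is a list of rows, each a list of 3 entries, a list of its own where there are three numbers: the shift along the tool's x, y, z each as a share of 0.25 m, from -1 to 1, then the turn, a rotation vector about the tool's x, y, z each as a share of pi rad, from -1 to 1, then the closure, from 0 (fully open) to 1 (shut). In form: [[[dx, dy, dz], [wx, wy, wz], grip], ...]. A call has 1 to 12 rows; each row is the pose to reach, as a shift and turn from the pose commanded when the call began, along the tool's axes at that moment, turning the shorter way round; what a row does not reach only later rows make up. A row lasts 1/12 s, in which the tool goes at most 41.7 mm and 7.16 degrees, less where a joint would pass 70% of its speed; a pose out of reach is approached as far as the arm can. A call with a number of a shift or a turn outside -1 to 1 is refused whole. A call with a gripper value outside its range is refused whole. The fingers move at their own pace and stop on an object; "squeeze" is the grip in N (left out, the last holds). Time passes only in rows, so rows that repeat a pose let the fingers close. It gives the time, the measured TCP pose, the force, the opening and the grip force at its end, in the units of the state.
- manip.read_state(): the state, without advancing time (a new reading comes with each control period).
- viewer.camera(name): name is "scene" or "side" or "wrist"; returns the picture (384x512x3 uint8, blue, green, red); there is no depth.
- viewer.camera_info(name): a dict with "camera_matrix" (3x3 intrinsics, pixels), "k1" (the pictures are not rectified: a ray, as slopes to the right and down, at radius r is drawn at 1 + k1 r^2 times it, then the intrinsics apply), "R" (3x3) and "t" (3): a world point X has camera coordinates R X + t. Camera axes: x right, y down, z forward; pixel columns grow to the right and rows downward; lengths in mm; the calibration is good to about 2 mm. A picture is of the moment at which its call begins: read the wrist's pose just before it. camera_info takes no time and is no camera call; for the wrist camera it gives the pose at the moment of the call.
- manip.sign_off(): hands the job in; it is judged then, once.
The state is a dict: "clock": time; "joints": joint angles; "qd": joint speeds; "effort": joint torques, N m; "eef_pos": TCP position; "eef_rot": TCP orientation; "wrist_force": force on the tool from outside, world axes, zero at the start; "moment": the same for the moment, N m; "finger_gap": finger opening in mm; "finger_force": force on a finger pad.
Only numpy, scipy, OpenCV 4.12 (cv2) and the standard library are available. Lean on these libraries where they do the work, as an engineer would, in place of code of your own. Each camera call takes 0.05 s, during which the arm holds its last target. There are 200 camera calls.

## Working session

There is one attempt and no reset: what is moved stays moved. The work goes in short steps, Python scripts to look and compute and a tool call to move; the robot and the scene stay as the last step left them, time stands still between calls to the robot, and variables do not carry over. Pictures are saved under pics/ and viewed, at most 14 in all, crops included, and the job is handed in when it is done.

Besides the shell and the picture viewer there is one more tool, called after "Call:" by a JSON object that holds its "fn" and its "kwargs", one argument or row to a line. apply_moves: Moves the arm, as the interface text tells. Shift numbers are shares of 0.25 m and turn numbers shares of pi rad, none past 1 either way. Its arguments: {"type":"object","properties":{"moves":{"type":"array"},"squeeze":{"type":"number"}},"required":["moves"]}

```bash
ls && mkdir -p pics && python3 - <<'E'
from cell import manip, viewer
import cv2
print(manip.read_state())
for n in ("scene","side"):
    i=viewer.camera_info(n); print(n,i)
    cv2.imwrite(f"pics/{n}0.png",viewer.camera(n))
E
```

```text
pics
{'clock': 0.0, 'joints': array([-1.17961902e+00,  3.00470370e-01,  1.52158383e+00, -2.97106126e-05,
        1.32071734e+00, -6.65980599e-02]), 'qd': array([-1.20891714e-03, -3.96093136e-04,  1.45869638e-03,  1.05912109e-04,
       -1.96234304e-04, -5.36255188e-05]), 'effort': array([ 2.43928662e-03, -5.31801689e+01, -3.52733517e+01,  7.08929077e-02,
        2.44234217e-02, -7.37273103e-05]), 'eef_pos': array([ 242.97091554, -493.14374873,  221.88556173]), 'eef_rot': array([-3.14041446e+00, -4.97400269e-05,  4.57782703e-01]), 'wrist_force': array([-0.24171214,  0.35813487,  0.05063057]), 'moment': array([ 0.02891689, -0.00294335,  0.00120349]), 'finger_force': 0.0, 'finger_gap': 94.17814183220649}
scene {'camera_matrix': array([[376.23382211,   0.        , 254.05261831],
       [  0.        , 376.23382211, 186.57992313],
       [  0.        ,   0.        ,   1.        ]]), 'k1': -0.10430404803907227, 'R': array([[-0.0512178 ,  0.99859641, -0.01348891],
       [ 0.65815302,  0.02359167, -0.75251448],
       [-0.75114003, -0.0474199 , -0.65843755]]), 't': array([  44.89840411, -265.38084242, 1382.05675107])}
side {'camera_matrix': array([[419.7671789 ,   0.        , 263.43692304],
       [  0.        , 419.7671789 , 188.95655257],
       [  0.        ,   0.        ,   1.        ]]), 'k1': 0.04874693976008043, 'R': array([[-0.99550947, -0.09394614,  0.01161948],
       [-0.07788118,  0.74306763, -0.6646691 ],
       [ 0.05380904, -0.66258933, -0.7470475 ]]), 't': array([ 577.36986531,  131.96055399, 1055.60221078])}
```

View pics/scene0.png

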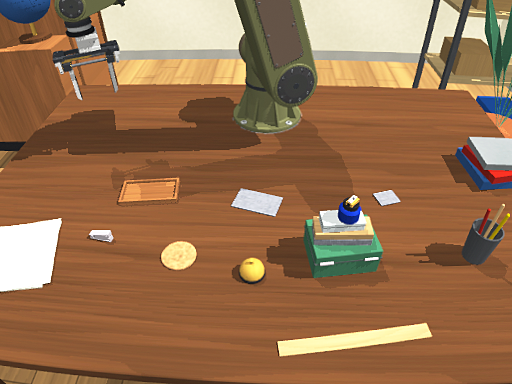

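View pics/side0.png

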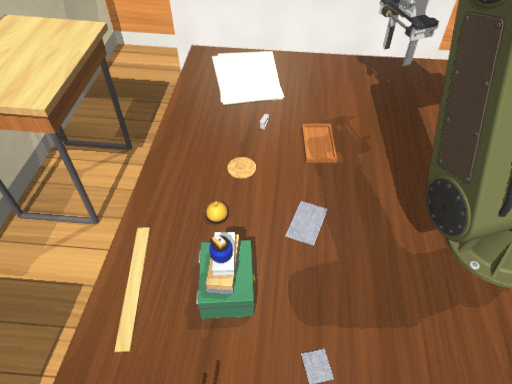

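```bash
cat > h.py <<'E'
import numpy as np, cv2
from cell import manip, viewer
from scipy.spatial.transform import Rotation as Ro
def cam(n):
    i=viewer.camera_info(n); return i["camera_matrix"],i["k1"],np.array(i["R"]),np.array(i["t"])
def D(k): return np.array([k,0,0,0.])
def p2w(c,uv,z):
    K,k,R,t=c; n=cv2.undistortPoints(np.array(uv,float).reshape(-1,1,2),K,D(k))[:,0]
    d=np.c_[n,np.ones(len(n))]@R; o=-R.T@t; z=np.broadcast_to(z,len(d))
    return o+d*((z-o[2])/d[:,2])[:,None]
def w2p(c,X):
    K,k,R,t=c; return cv2.projectPoints(np.array(X,float).reshape(-1,1,3),cv2.Rodrigues(R)[0],t,K,D(k))[0][:,0]
def topdown(c,img,z,x0,x1,y0,y1,s):
    # rows: x decreasing downwards, cols: y decreasing rightwards
    xs=np.arange(x1,x0,-1/s); ys=np.arange(y1,y0,-1/s); Y,X=np.meshgrid(ys,xs)
    m=w2p(c,np.c_[X.ravel(),Y.ravel(),np.full(X.size,z)]).reshape(*X.shape,2).astype(np.float32)
    return cv2.remap(img,m,None,cv2.INTER_LINEAR)
def pose():
    s=manip.read_state(); return s["eef_pos"],Ro.from_euler('xyz',s["eef_rot"]),s
def delta(target,yaw=None):
    """shift (share of .25 m) and turn (share of pi) from the present pose to TCP target, tool straight down with yaw"""
    p,r,s=pose(); d=r.inv().apply(np.array(target)-p)/250
    w=np.zeros(3)
    if yaw is not None: w=(r.inv()*Ro.from_euler('xyz',[np.pi,0,yaw])).as_rotvec()/np.pi
    return d.round(4),w.round(4)
E
python3 - <<'E'
from h import *
c=cam("scene")
for n,u,z in [("tray",(149,191),10),("coaster",(179,256),6),("lmat",(257,202),4),("bell",(252,280),0),("smat",(386,198),4),("boxtop front L",(309,253),75),("sharp",(351,202),155)]: print(n,p2w(c,u,z).round())
c=cam("side")
for n,u,z in [("tray",(320,143),10),("coaster",(242,168),6),("lmat",(307,223),4),("bell",(217,214),20),("smat",(317,366),4),("sharp",(220,241),155)]: print(n,p2w(c,u,z).round())
a=topdown(cam("scene"),viewer.camera("scene"),4,300,800,-420,380,1)
cv2.imwrite("pics/td.png",a)
print(cam("wrist")); p,r,s=pose(); print(p,r.as_matrix())
E
```

```text
tray [[ 445. -320.   10.]]
coaster [[ 667. -189.    6.]]
lmat [[472. -13.   4.]]
bell [[723. -13.   0.]]
smat [[444. 344.   4.]]
boxtop front L [[701. 110.  75.]]
sharp [[624. 198. 155.]]
tray [[ 437. -311.   10.]]
coaster [[ 659. -184.    6.]]
lmat [[468.  -7.   4.]]
bell [[700.   0.  20.]]
smat [[440. 348.   4.]]
sharp [[655. 173. 155.]]
(array([[312.44527947,   0.        , 254.67765196],
       [  0.        , 312.44527947, 189.1517659 ],
       [  0.        ,   0.        ,   1.        ]]), -0.04770356284420676, array([[ 0.44193464, -0.89704653, -0.00114111],
       [-0.85983862, -0.42396586,  0.28448287],
       [-0.25567816, -0.12474166, -0.95868044]]), array([-549.19295485,  -28.79763525,  392.01851878]))
[ 243.00889929 -493.20321173  222.04461309] [[ 8.97030837e-01  4.41967835e-01 -3.31608978e-04]
 [ 4.41967955e-01 -8.97030481e-01  8.01866580e-04]
 [ 5.69358750e-05 -8.65859592e-04 -9.99999624e-01]]
```

View pics/td.png

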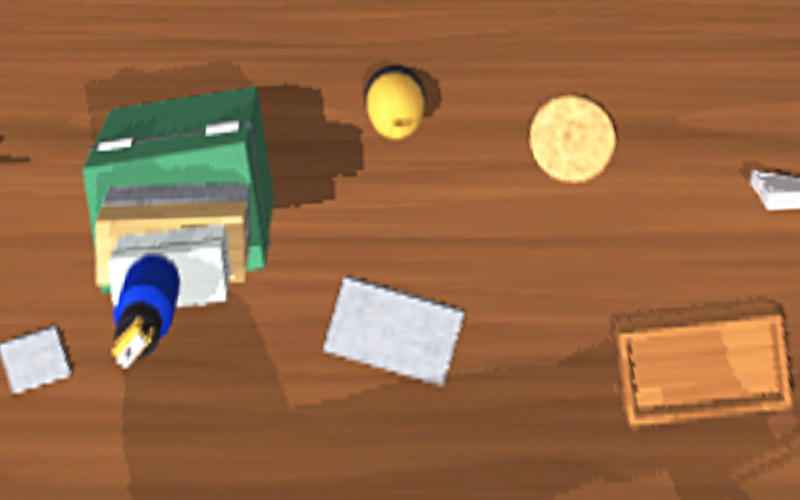

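Call:
{"fn": "apply_moves", "kwargs": {
  "moves": [
    [[0.67,-0.43,-0.31],[0,0,0.146],0],
    [[0.67,-0.43,-0.31],[0,0,0.146],0],
    [[0.67,-0.43,-0.31],[0,0,0.146],0],
    [[0.67,-0.43,-0.31],[0,0,0.146],0],
    [[0.67,-0.43,-0.31],[0,0,0.146],0],
    [[0.67,-0.43,-0.31],[0,0,0.146],0],
    [[0.67,-0.43,-0.31],[0,0,0.146],0]
  ]
}}

```text
clock: 0.73
eef_pos: [347.0, -321.5, 301.1]
eef_rot: [3.14, -0.002, 0.003]
wrist_force: [-0.8, -1.1, -0.5]
finger_gap: 94.4
finger_force: 0.0
```

Call:
{"fn": "apply_moves", "kwargs": {
  "moves": [
    [[0.41,-0.69,0],[0,0,0],0],
    [[0.41,-0.69,0],[0,0,0],0],
    [[0.41,-0.69,0],[0,0,0],0],
    [[0.41,-0.69,0],[0,0,0],0],
    [[0.41,-0.69,0],[0,0,0],0],
    [[0.41,-0.69,0],[0,0,0],0],
    [[0.41,-0.69,0],[0,0,0],0],
    [[0.41,-0.69,0],[0,0,0],0]
  ]
}}

```text
clock: 1.4
eef_pos: [448.1, -151.7, 299.2]
eef_rot: [-3.141, 0.001, -0.001]
wrist_force: [-0.4, -0.3, 0.2]
finger_gap: 94.1
finger_force: 0.0
```

```bash
python3 - <<'E'
from h import *
p,r,s=pose(); print(p,s["eef_rot"],s["joints"])
c=cam("wrist"); im=viewer.camera("wrist"); cv2.imwrite("pics/w1.png",im)
np.savez("w1.npz",im=im,K=c[0],k=c[1],R=c[2],t=c[3])
cs=cam("scene");ci=cam("side")
print(p2w(cs,(351,202),190),p2w(ci,(220,241),190))
E
```

```text
[ 448.05931268 -151.67049839  299.20996707] [-3.14142481e+00  1.28898780e-03 -1.42147536e-03] [-4.03660154e-01  7.54088146e-02  1.60895707e+00 -3.52380281e-04
  1.45847860e+00  1.16859747e+00]
[[660.91088014 186.86821182 190.        ]] [[648.57414063 196.69282881 190.        ]]
```

View pics/w1.png

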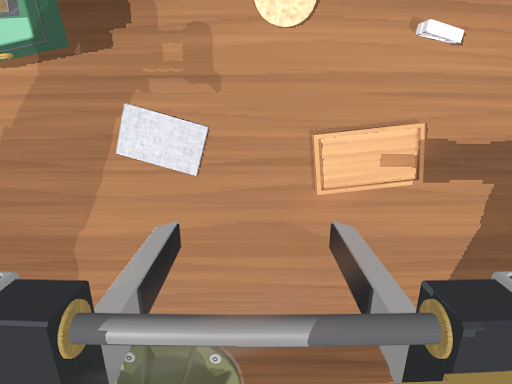

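```bash
cat >> h.py <<'E'
def rect(c,im,mask,z):
    """largest blob of mask: corners -> world minAreaRect (centre, sizes, long-axis yaw deg)"""
    cs,_=cv2.findContours(mask.astype(np.uint8),cv2.RETR_EXTERNAL,cv2.CHAIN_APPROX_NONE)
    k=max(cs,key=cv2.contourArea)[:,0]; w=p2w(c,k,z)[:,:2].astype(np.float32)
    (cx,cy),(a,b),_=q=cv2.minAreaRect(w); B=cv2.boxPoints(q); e=max(B[1]-B[0],B[2]-B[1],key=np.linalg.norm)
    return np.round([cx,cy,a,b,np.degrees(np.arctan2(e[1],e[0]))%180],1),k.mean(0)
E
python3 - <<'E'
from h import *
d=np.load("w1.npz"); c=(d["K"],float(d["k"]),d["R"],d["t"]); im=d["im"]
hsv=cv2.cvtColor(im,cv2.COLOR_BGR2HSV)
m=(hsv[...,1]<40)&(hsv[...,2]>140); m[:,:100]=0; m[:80]=0; m[200:]=0; m[:,230:]=0
print("lmat",rect(c,im,m,4))
q=p2w(c,[(310,134),(424,123),(427,181),(317,195)],14); print("tray",q.round(),q.mean(0))
g=p2w(c,[(124,104),(208,126),(197,175),(117,153)],4);print(g.round(),g.mean(0))
# floor/rim by saturation+brightness
t=(hsv[...,2]>195)&(hsv[...,1]>90); t[:90]=0;t[210:]=0;t[:,:290]=0;t[:,440:]=0
print("tray seg",rect(c,im,cv2.morphologyEx(t.astype(np.uint8),cv2.MORPH_CLOSE,np.ones((9,9))),14))
for n,z in (("scene",4),("side",4)):
    cc=cam(n); i=viewer.camera(n); h=cv2.cvtColor(i,cv2.COLOR_BGR2HSV)
    w=w2p(cc,[440,346,4])[0].astype(int); mm=(h[...,1]<60)&(h[...,2]>130); k=np.zeros_like(mm); k[w[1]-20:w[1]+21,w[0]-20:w[0]+21]=1
    print(n,"smat",rect(cc,i,mm&k,4))
    w=w2p(cc,[662,-190,6])[0].astype(int); mm=(h[...,2]>185); k=np.zeros_like(mm); k[w[1]-25:w[1]+26,w[0]-25:w[0]+26]=1
    print(n,"coaster",rect(cc,i,mm&k,6))
E
```

```text
lmat (array([471.1, -13.5, 124.7,  76.2,  73.5]), array([160.83908046, 139.13793103]))
tray [[ 480. -230.   14.]
 [ 497. -392.   14.]
 [ 411. -410.   14.]
 [ 389. -244.   14.]] [ 444.46364627 -318.89981628   14.        ]
[[523.  35.   4.]
 [491. -84.   4.]
 [418. -64.   4.]
 [452.  54.   4.]] [470.98486267 -14.50805271   4.        ]
tray seg (array([ 443.4, -317.8,   91. ,  161.3,   96.6]), array([367.41741742, 157.43543544]))
scene smat (array([439.9, 346.4,  51.3,  60.7, 107.6]), array([386.3220339 , 197.25423729]))
scene coaster (array([ 663.3, -191. ,   87.2,   82.7,   44.8]), array([178.44444444, 254.94444444]))
side smat (array([440.3, 347.1,  50.7,  61.6, 107.6]), array([316.8317757 , 366.26168224]))
side coaster (array([ 662.9, -188.9,   80.7,   81. ,   96.1]), array([241.26760563, 167.21126761]))
```

Call:
{"fn": "apply_moves", "kwargs": {
  "moves": [
    [[0.41,-0.68,0],[0,0,0],0],
    [[0.41,-0.68,0],[0,0,0],0],
    [[0.41,-0.68,0],[0,0,0],0],
    [[0.41,-0.68,0],[0,0,0],0],
    [[0.41,-0.68,0],[0,0,0],0],
    [[0.41,-0.68,0],[0,0,0],0]
  ]
}}

```text
clock: 2.05
eef_pos: [552.7, 22.4, 299.1]
eef_rot: [-3.141, 0.001, 0.002]
wrist_force: [-1.7, 0.4, -1.0]
finger_gap: 94.0
finger_force: 0.0
```

Call:
{"fn": "apply_moves", "kwargs": {
  "moves": [
    [[0.41,-0.68,0],[0,0,0],0],
    [[0.41,-0.68,0],[0,0,0],0],
    [[0.41,-0.68,0],[0,0,0],0],
    [[0.41,-0.68,0],[0,0,0],0],
    [[0.41,-0.68,0],[0,0,0],0],
    [[0.41,-0.68,0],[0,0,0],0],
    [[0.41,-0.68,0],[0,0,0],0],
    [[0.41,-0.68,0],[0,0,0],0]
  ]
}}

```text
clock: 2.72
eef_pos: [653.9, 187.6, 299.8]
eef_rot: [3.141, 0.0, -0.002]
wrist_force: [0.2, 0.1, 0.0]
finger_gap: 93.8
finger_force: 0.0
```

```bash
python3 - <<'E'
from h import *
p,r,s=pose(); print(p,s["eef_rot"],s["joints"])
c=cam("wrist"); im=viewer.camera("wrist")
np.savez("w2.npz",im=im,K=c[0],k=c[1],R=c[2],t=c[3])
cv2.imwrite("pics/w2.png",cv2.resize(im[60:320,130:400],None,fx=2.2,fy=2.2,interpolation=cv2.INTER_CUBIC))
E
```

```text
[653.85173271 187.61371222 299.80499845] [ 3.14127442e+00  3.33995112e-04 -2.26192835e-03] [ 2.25685682e-01  5.74789612e-01  9.57838161e-01 -2.34699605e-04
  1.60936215e+00  1.79873488e+00]
```

View pics/w2.png

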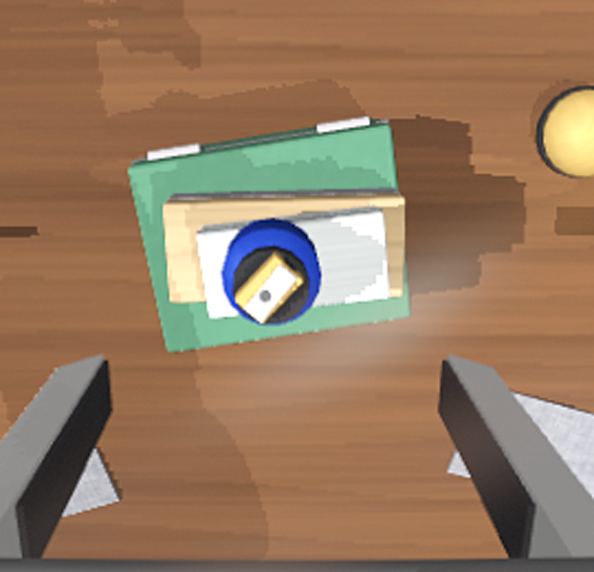

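```bash
python3 - <<'E'
from h import *
d=np.load("w2.npz"); c=(d["K"],float(d["k"]),d["R"],d["t"])
def q(l,pts,z):
    w=p2w(c,np.array(pts)/2.2+[130,60],z); (cx,cy),ab,_=R=cv2.minAreaRect(w[:,:2].astype(np.float32)); B=cv2.boxPoints(R)
    e=max(B[1]-B[0],B[2]-B[1],key=np.linalg.norm); print(l,w[:,:2].mean(0).round(1),np.round([cx,cy,*ab],1),np.degrees(np.arctan2(e[1],e[0])).round(1)%180)
q("sharp",[(272,250),(303,281),(265,325),(235,296)],188)
q("ink body",[(271-49,271),(271,271-52),(320,271),(271,323)],160)
q("tin",[(197,231),(383,210),(389,299),(205,319)],135)
q("eraser",[(167,204),(402,196),(404,296),(171,301)],111)
q("box",[(130,168),(387,124),(409,316),(165,351)],75)
q("bell",[(586-47,131),(586,131-47),(586,131+47)],10)
E
```

```text
sharp [654.6 190.6] [654.7 190.7  18.3  27.1] 140.6
ink body [654.  189.7] [653.7 189.7  33.4  36. ] 137.0
tin [650.1 179. ] [650.  179.6  45.2  92.8] 96.4
eraser [652.  182.2] [652.4 181.8  53.9 124.8] 91.2
box [647.2 189.4] [646.9 190.2 113.2 148. ] 99.1
bell [706.4  -4.1] [706.7 -14.   46.1  40.5] 48.8
```

Call:
{"fn": "apply_moves", "kwargs": {
  "moves": [
    [[0.003,-0.012,0.16],[0,0,-0.39],0],
    [[0.003,-0.012,0.16],[0,0,-0.39],0],
    [[0.003,-0.012,0.16],[0,0,-0.39],0],
    [[0.003,-0.012,0.16],[0,0,-0.39],0],
    [[0.003,-0.012,0.16],[0,0,-0.39],0],
    [[0.003,-0.012,0.16],[0,0,-0.39],0],
    [[0.003,-0.012,0.16],[0,0,-0.39],0],
    [[0.003,-0.012,0.16],[0,0,-0.39],0],
    [[0.003,-0.012,0.16],[0,0,-0.39],0],
    [[0.003,-0.012,0.16],[0,0,-0.39],0],
    [[0.003,-0.012,0.16],[0,0,-0.39],0]
  ]
}}

```text
clock: 3.68
eef_pos: [654.4, 190.6, 260.9]
eef_rot: [3.141, -0.001, 1.227]
wrist_force: [-0.2, 0.1, 0.5]
finger_gap: 93.9
finger_force: 0.0
```

Call:
{"fn": "apply_moves", "kwargs": {
  "moves": [
    [[0,0,0],[0,0,-0.39],0.4],
    [[0,0,0],[0,0,-0.39],0.4],
    [[0,0,0],[0,0,-0.39],0.4],
    [[0,0,0],[0,0,-0.39],0.4],
    [[0,0,0],[0,0,-0.39],0.4],
    [[0,0,0],[0,0,-0.39],0.4],
    [[0,0,0],[0,0,-0.39],0.4],
    [[0,0,0],[0,0,-0.39],0.4],
    [[0,0,0],[0,0,-0.39],0.4],
    [[0,0,0],[0,0,-0.39],0.4],
    [[0,0,0],[0,0,-0.39],0.4],
    [[0,0,0],[0,0,-0.39],0.4]
  ]
}}

```text
clock: 4.68
eef_pos: [654.5, 191.5, 260.5]
eef_rot: [3.141, 0.0, 2.443]
wrist_force: [-0.6, 1.0, 0.0]
finger_gap: 56.5
finger_force: 0.0
```

```bash
python3 - <<'E'
from h import *
p,r,s=pose(); print(p,s["eef_rot"],s["finger_gap"])
c=cam("wrist"); im=viewer.camera("wrist")
np.savez("w3.npz",im=im,K=c[0],k=c[1],R=c[2],t=c[3])
u=w2p(c,[654.6,190.6,188])[0]; print(u, w2p(c,[*p[:2],188])[0])
x,y=(u-[75,75]).astype(int); print(x,y)
cv2.imwrite("pics/w3.png",cv2.resize(im[y:y+150,x:x+150],None,fx=4,fy=4,interpolation=cv2.INTER_CUBIC))
E
```

```text
[654.48644864 191.48468917 260.47986064] [3.14111038e+00 3.72785915e-04 2.44291577e+00] 56.48238581454121
[252.98003775 206.75191205] [253.74027245 205.97287461]
177 131
```

View pics/w3.png

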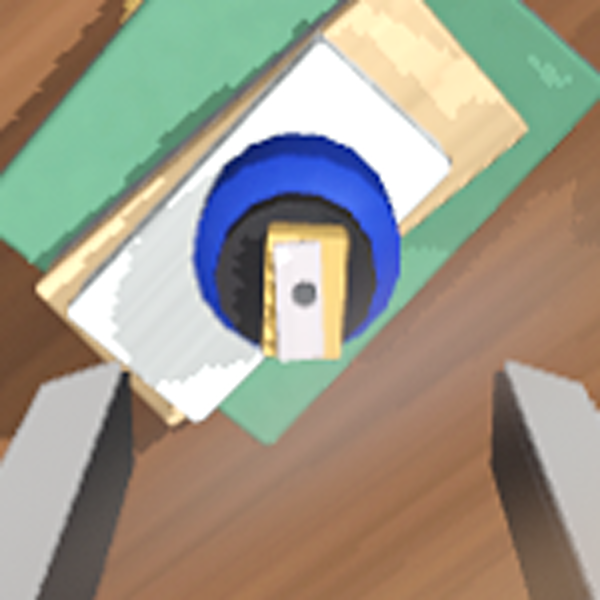

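Call:
{"fn": "apply_moves", "kwargs": {
  "moves": [
    [[0.005,0,0.1],[0,0,0],0.4],
    [[0.005,0,0.17],[0,0,0],0.4],
    [[0.005,0,0.22],[0,0,0],0.4],
    [[0.005,0,0.248],[0,0,0],0.4],
    [[0.005,0,0.248],[0,0,0],0.4],
    [[0.005,0,0.248],[0,0,0],0.4]
  ],
  "squeeze": 10
}}

```text
clock: 5.23
eef_pos: [653.8, 193.1, 198.6]
eef_rot: [3.141, 0.0, 2.448]
wrist_force: [-0.3, -0.8, -0.5]
finger_gap: 56.5
finger_force: 0.0
```

Call:
{"fn": "apply_moves", "kwargs": {
  "moves": [
    [[0,0,0],[0,0,0],0.7],
    [[0,0,0],[0,0,0],0.75],
    [[0,0,0],[0,0,0],0.8],
    [[0,0,0],[0,0,0],0.85],
    [[0,0,0],[0,0,0],0.9],
    [[0,0,0],[0,0,0],1],
    [[0,0,0],[0,0,0],1],
    [[0,0,0],[0,0,0],1],
    [[0,0,0],[0,0,0],1]
  ],
  "squeeze": 10
}}

```text
clock: 5.98
eef_pos: [653.6, 193.1, 198.0]
eef_rot: [3.142, 0.0, 2.45]
wrist_force: [-0.5, -0.3, 1.7]
finger_gap: 15.9
finger_force: 10.0
```

Call:
{"fn": "apply_moves", "kwargs": {
  "moves": [
    [[0,0,-0.06],[0,0,0],1],
    [[0,0,-0.15],[0,0,0],1],
    [[0,0,-0.24],[0,0,0],1],
    [[0.1,-0.007,-0.24],[0,0,0.03],1],
    [[0.25,-0.017,-0.24],[0,0,0.05],1],
    [[0.4,-0.028,-0.24],[0,0,0.09],1],
    [[0.55,-0.039,-0.24],[0,0,0.12],1],
    [[0.7,-0.05,-0.24],[0,0,0.15],1],
    [[0.85,-0.06,-0.15],[0,0,0.182],1],
    [[1.0,-0.07,0.0],[0,0,0.182],1],
    [[1.0,-0.071,0.16],[0,0,0.182],1],
    [[1.0,-0.071,0.25],[0,0,0.182],1]
  ]
}}

```text
clock: 6.98
eef_pos: [447.5, 340.1, 133.6]
eef_rot: [-3.141, -0.0, 1.88]
wrist_force: [0.8, 0.2, -0.8]
finger_gap: 15.9
finger_force: 10.0
```

```bash
cat > look.py <<'E'
from h import *
import sys
def look(name,X,w=150,f=4,save=True):
    p,r,s=pose(); print(p.round(1),s["eef_rot"].round(3),s["finger_gap"],s["finger_force"])
    c=cam("wrist"); im=viewer.camera("wrist"); np.savez(name+".npz",im=im,K=c[0],k=c[1],R=c[2],t=c[3])
    u=w2p(c,X)[0]; h=w//2; x,y=np.clip((u-h).astype(int),0,[512-w,384-w]); print("target px",u.round(1),"crop origin",x,y)
    if save: cv2.imwrite(f"pics/{name}.png",cv2.resize(im[y:y+w,x:x+w],None,fx=f,fy=f,interpolation=cv2.INTER_CUBIC))
    return c,im,(x,y)
E
python3 - <<'E'
from look import *
c,im,o=look("w4",[440,346.7,4],240,2.5)
E
```

```text
[447.5 340.1 133.6] [-3.141 -0.     1.88 ] 15.879413605037005 10.000019073486328
target px [248.8 177.9] crop origin 128 57
```

View pics/w4.png

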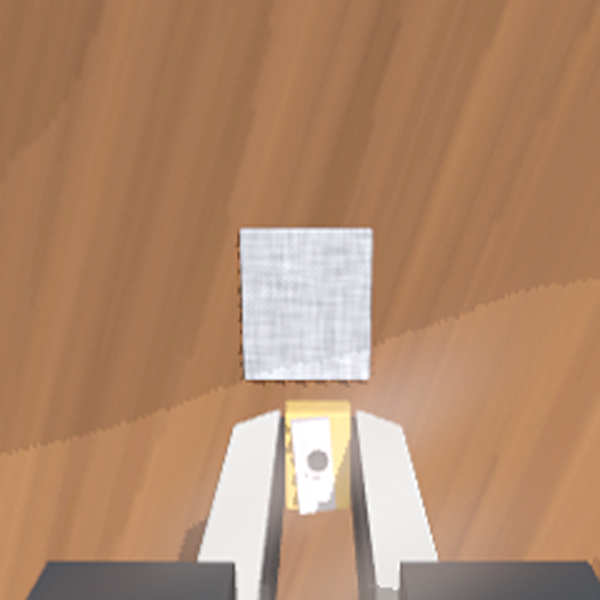

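```bash
python3 - <<'E'
from h import *
d=np.load("w4.npz"); c=(d["K"],float(d["k"]),d["R"],d["t"]); im=d["im"]
p,r,s=pose()
for px,z in (((254.8,217.8),-19.3),((254.8,224.2),-10.3)): print(r.inv().apply(p2w(c,px,p[2]+z)[0]-p).round(1))
hsv=cv2.cvtColor(im,cv2.COLOR_BGR2HSV); m=(hsv[...,1]<50)&(hsv[...,2]>140); m[212:]=0; m[:140]=0
print(rect(c,im,m,4)); print(delta([440.7,347,23.5],np.radians(107.6)))
E
```

```text
[10.6  2.6 19.3]
[ 9.9  2.5 10.3]
(array([441.5, 346.3,  49.9,  59.6, 107.7]), array([250.08181818, 177.72727273]))
(array([ 0.0408, -0.0068,  0.417 ]), array([-0.0027,  0.0007,  0.0005]))
```

Call:
{"fn": "apply_moves", "kwargs": {
  "moves": [
    [[0.046,-0.008,0.1],[0,0,0],1],
    [[0.046,-0.008,0.22],[0,0,0],1],
    [[0.046,-0.008,0.33],[0,0,0],1],
    [[0.046,-0.008,0.38],[0,0,0],1],
    [[0.046,-0.008,0.4],[0,0,0],1],
    [[0.046,-0.008,0.41],[0,0,0],1],
    [[0.046,-0.008,0.416],[0,0,0],1],
    [[0.046,-0.008,0.416],[0,0,0],1],
    [[0.046,-0.008,0.416],[0,0,0],1]
  ]
}}

```text
clock: 7.78
eef_pos: [444.9, 349.7, 32.7]
eef_rot: [3.14, -0.001, 1.878]
wrist_force: [0.3, 0.1, -0.3]
finger_gap: 15.9
finger_force: 10.0
```

```bash
python3 - <<'E'
from h import *
p,r,s=pose(); print(p,s["qd"].round(3)); print(delta([439.9,348.1,23.5],np.radians(107.6)))
E
```

```text
[444.9259505  349.66574214  32.72170624] [ 0.     0.002  0.005 -0.002 -0.004  0.001]
(array([ 0.0001, -0.0211,  0.0369]), array([ 0.0006, -0.0002, -0.0001]))
```

Call:
{"fn": "apply_moves", "kwargs": {
  "moves": [
    [[0,-0.021,0.012],[0,0,0],1],
    [[0,-0.021,0.024],[0,0,0],1],
    [[0,-0.021,0.033],[0,0,0],1],
    [[0,-0.021,0.036],[0,0,0],1],
    [[0,-0.021,0.036],[0,0,0],1],
    [[0,-0.021,0.036],[0,0,0],1]
  ]
}}

```text
clock: 8.28
eef_pos: [439.2, 347.8, 22.7]
eef_rot: [-3.141, 0.0, 1.878]
wrist_force: [-3.7, -1.2, 5.8]
finger_gap: 15.7
finger_force: 10.0
```

Call:
{"fn": "apply_moves", "kwargs": {
  "moves": [
    [[0,0,0],[0,0,0],0.75],
    [[0,0,0],[0,0,0],0.6],
    [[0,0,0],[0,0,0],0.5],
    [[0,0,0],[0,0,0],0.4],
    [[0,0,-0.06],[0,0,0],0.3],
    [[0,0,-0.2],[0,0,0],0.2],
    [[0,0,-0.36],[0,0,0],0],
    [[0,0,-0.52],[0,0,0],0],
    [[0,0,-0.68],[0,0,0],0],
    [[0,0,-0.84],[0,0,0],0],
    [[0,0,-0.84],[0,0,0],0],
    [[0,0,-0.84],[0,0,0],0]
  ]
}}

```text
clock: 9.28
eef_pos: [439.9, 348.1, 234.4]
eef_rot: [3.138, -0.001, 1.878]
wrist_force: [-0.2, 0.1, -0.6]
finger_gap: 91.8
finger_force: 0.0
```

```bash
python3 - <<'E'
from look import *
c,im,o=look("w5",[440,346.7,4],120,5)
print(delta([655,190,300],np.radians(107.6)))
E
```

```text
[439.9 348.1 234.4] [ 3.138e+00 -1.000e-03  1.878e+00] 91.78833905603267 0.0
target px [253.3 166. ] crop origin 193 106
(array([-0.862 ,  0.6319, -0.2709]), array([ 0.0001, -0.    , -0.0001]))
```

View pics/w5.png

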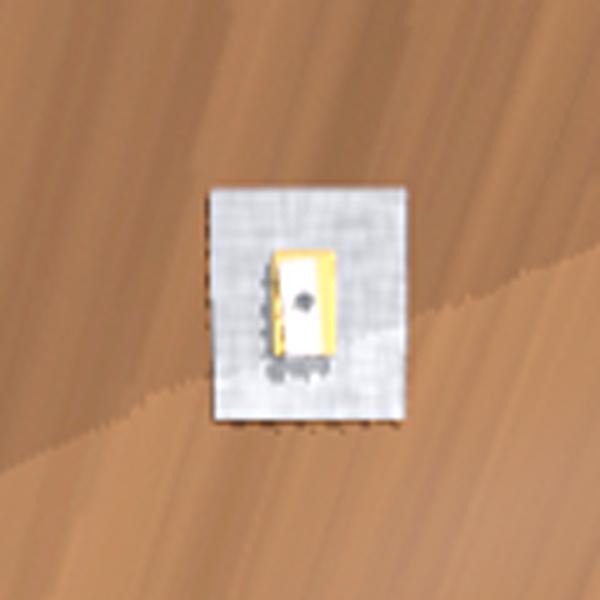

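Call:
{"fn": "apply_moves", "kwargs": {
  "moves": [
    [[-0.1,0.07,-0.15],[0,0,0.02],0],
    [[-0.862,0.632,-0.27],[0,0,0.062],0],
    [[-0.862,0.632,-0.27],[0,0,0.062],0],
    [[-0.862,0.632,-0.27],[0,0,0.062],0],
    [[-0.862,0.632,-0.27],[0,0,0.062],0],
    [[-0.862,0.632,-0.27],[0,0,0.062],0],
    [[-0.862,0.632,-0.27],[0,0,0.062],0],
    [[-0.862,0.632,-0.27],[0,0,0.062],0],
    [[-0.862,0.632,-0.27],[0,0,0.062],0],
    [[-0.862,0.632,-0.27],[0,0,0.062],0],
    [[-0.862,0.632,-0.27],[0,0,0.062],0]
  ]
}}

```text
clock: 10.25
eef_pos: [654.3, 191.0, 299.1]
eef_rot: [-3.14, 0.0, 1.684]
wrist_force: [-0.3, 0.5, 0.4]
finger_gap: 94.1
finger_force: 0.0
```

```bash
python3 - <<'E'
from look import *
c,im,o=look("w6",[654,190,150],200,3)
hsv=cv2.cvtColor(im,cv2.COLOR_BGR2HSV)
m=((hsv[...,0]>105)&(hsv[...,0]<130)&(hsv[...,1]>150)&(hsv[...,2]>60)).astype(np.uint8)
k=max(cv2.findContours(m,0,1)[0],key=cv2.contourArea)[:,0]
print("blue bbox",k.min(0),k.max(0))
E
```

```text
[654.3 191.  299.1] [-3.14   0.     1.684] 94.05138059829669 0.0
target px [254.  182.3] crop origin 154 82
blue bbox [230 159] [274 203]
```

View pics/w6.png

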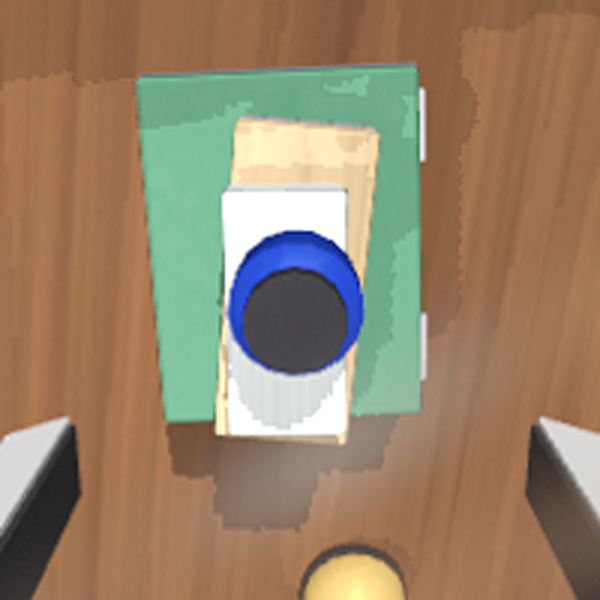

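```bash
python3 - <<'E'
from h import *
d=np.load("w6.npz"); c=(d["K"],float(d["k"]),d["R"],d["t"]); o=np.array([154,82])
f=lambda pts,z:p2w(c,np.array(pts)/3+o,z).round(1)[:,:2]
print("cap",f([(296,320)],179),"body",f([(229,303),(363,303)],158).mean(0))
t=f([(222,190),(346,190),(346,436),(228,436)],135);print("tin",t,t.mean(0))
t=f([(238,120),(379,131),(344,442),(217,434)],111);print("eraser",t,t.mean(0))
t=f([(138,77),(416,66),(420,409),(168,421)],75);print("box",t,t.mean(0))
print(delta([654.3,190,156],1.684))
E
```

```text
cap [[652.6 191.6]] body [652.5  191.35]
tin [[622.9 222.6]
 [665.8 227.5]
 [677.5 135.6]
 [633.4 130.5]] [649.9  179.05]
eraser [[624.7 245.1]
 [676.6 247. ]
 [679.4 122.7]
 [628.  120.3]] [652.175 183.775]
box [[581.2 254.5]
 [691.  271.3]
 [714.2 126.5]
 [604.1 108.1]] [647.625 190.1  ]
(array([-0.0043,  0.    ,  0.5741]), array([-0.0003,  0.    ,  0.0001]))
```

Call:
{"fn": "apply_moves", "kwargs": {
  "moves": [
    [[-0.002,-0.005,0.14],[0,0,0],0],
    [[-0.002,-0.005,0.28],[0,0,0],0],
    [[-0.002,-0.005,0.4],[0,0,0],0],
    [[-0.002,-0.005,0.5],[0,0,0],0],
    [[-0.002,-0.005,0.55],[0,0,0],0],
    [[-0.002,-0.005,0.572],[0,0,0],0],
    [[-0.002,-0.005,0.572],[0,0,0],0],
    [[-0.002,-0.005,0.572],[0,0,0],0]
  ]
}}

```text
clock: 10.97
eef_pos: [654.3, 189.8, 158.6]
eef_rot: [3.14, -0.0, 1.683]
wrist_force: [1.2, -0.1, 0.1]
finger_gap: 93.9
finger_force: 0.0
```

Call:
{"fn": "apply_moves", "kwargs": {
  "moves": [
    [[0,0,0],[0,0,0],0.3],
    [[0,0,0],[0,0,0],0.4],
    [[0,0,0],[0,0,0],0.42],
    [[0,0,0],[0,0,0],0.45],
    [[0,0,0],[0,0,0],0.48],
    [[0,0,0],[0,0,0],0.51],
    [[0,0,0],[0,0,0],0.55],
    [[0,0,0],[0,0,0],0.6],
    [[0,0,0],[0,0,0],0.6]
  ],
  "squeeze": 12
}}

```text
clock: 11.72
eef_pos: [653.9, 189.4, 157.0]
eef_rot: [-3.142, 0.0, 1.683]
wrist_force: [-0.5, -0.3, 0.2]
finger_gap: 45.0
finger_force: 12.0
```

Call:
{"fn": "apply_moves", "kwargs": {
  "moves": [
    [[0,0,-0.02],[0,0,0],1],
    [[0,0,-0.06],[0,0,0],1],
    [[0,0,-0.12],[0,0,0],1],
    [[-0.02,-0.002,-0.17],[0,0,0],1],
    [[-0.06,-0.005,-0.2],[0,0,0],1],
    [[-0.13,-0.01,-0.2],[0,0,0],1],
    [[-0.22,-0.02,-0.2],[0,0,0],1],
    [[-0.32,-0.03,-0.2],[0,0,0],1],
    [[-0.42,-0.037,-0.2],[0,0,0],1],
    [[-0.52,-0.046,-0.2],[0,0,0],1],
    [[-0.62,-0.055,-0.2],[0,0,0],1],
    [[-0.72,-0.063,-0.2],[0,0,0],1]
  ],
  "squeeze": 18
}}

```text
clock: 12.72
eef_pos: [658.2, 6.6, 207.5]
eef_rot: [3.141, 0.0, 1.683]
wrist_force: [0.1, 0.1, -1.2]
finger_gap: 45.5
finger_force: 18.0
```

Call:
{"fn": "apply_moves", "kwargs": {
  "moves": [
    [[-0.1,-0.009,0],[0,0,0],1],
    [[-0.2,-0.018,0],[0,0,0],1],
    [[-0.3,-0.026,0],[0,0,0],1],
    [[-0.4,-0.035,0],[0,0,0],1],
    [[-0.5,-0.044,0],[0,0,0],1],
    [[-0.59,-0.052,0],[0,0,0],1],
    [[-0.66,-0.058,0],[0,0,0],1],
    [[-0.71,-0.062,0],[0,0,0],1],
    [[-0.74,-0.065,0],[0,0,0],1],
    [[-0.75,-0.066,0],[0,0,0],1],
    [[-0.75,-0.066,0],[0,0,0],1],
    [[-0.75,-0.066,0],[0,0,0],1]
  ]
}}

```text
clock: 13.72
eef_pos: [663.1, -178.5, 207.0]
eef_rot: [-3.142, -0.0, 1.684]
wrist_force: [0.2, 0.2, -1.1]
finger_gap: 45.3
finger_force: 18.0
```

```bash
python3 - <<'E'
from look import *
c,im,o=look("w7",[663,-190,6],240,2.5)
print(delta([663,-190,60],1.684))
E
```

```text
[ 663.1 -178.5  207. ] [-3.142 -0.     1.684] 45.27797025329777 17.999666572213755
target px [253.1 179.3] crop origin 133 59
(array([-0.0463, -0.0059,  0.5881]), array([-0., -0.,  0.]))
```

View pics/w7.png

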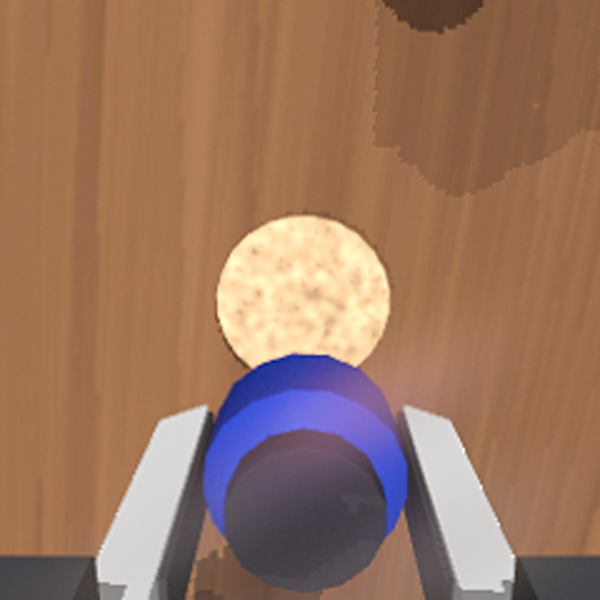

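```bash
python3 - <<'E'
from h import *
d=np.load("w7.npz"); c=(d["K"],float(d["k"]),d["R"],d["t"]); o=np.array([133,59])
p,r,s=pose()
print(r.inv().apply(p2w(c,np.array([305.5,510.5])/2.5+o,p[2]+22)[0]-p))
print(p2w(c,np.array([303.5,300])/2.5+o,6))
E
```

```text
[  3.59087626   0.63346273 -21.99953986]
[[ 664.52931521 -189.39778484    6.        ]]
```

Call:
{"fn": "apply_moves", "kwargs": {
  "moves": [
    [[-0.03,-0.003,0.05],[0,0,0],1],
    [[-0.052,-0.005,0.15],[0,0,0],1],
    [[-0.052,-0.005,0.27],[0,0,0],1],
    [[-0.052,-0.005,0.4],[0,0,0],1],
    [[-0.052,-0.005,0.52],[0,0,0],1],
    [[-0.052,-0.005,0.61],[0,0,0],1],
    [[-0.052,-0.005,0.66],[0,0,0],1],
    [[-0.052,-0.005,0.68],[0,0,0],1],
    [[-0.052,-0.005,0.684],[0,0,0],1],
    [[-0.052,-0.005,0.684],[0,0,0],1],
    [[-0.052,-0.005,0.684],[0,0,0],1]
  ]
}}

```text
clock: 14.68
eef_pos: [664.0, -192.7, 37.7]
eef_rot: [3.139, 0.001, 1.683]
wrist_force: [0.0, 0.2, -1.0]
finger_gap: 45.2
finger_force: 18.0
```

Call:
{"fn": "apply_moves", "kwargs": {
  "moves": [
    [[0.004,-0.002,0.008],[0,0,0],1],
    [[0.004,-0.002,0.016],[0,0,0],1],
    [[0.004,-0.002,0.022],[0,0,0],1],
    [[0.004,-0.002,0.026],[0,0,0],1],
    [[0.004,-0.002,0.03],[0,0,0],1],
    [[0.004,-0.002,0.033],[0,0,0],1],
    [[0.004,-0.002,0.033],[0,0,0],1]
  ]
}}

```text
clock: 15.27
eef_pos: [662.7, -191.5, 28.0]
eef_rot: [3.142, 0.0, 1.683]
wrist_force: [-2.0, 0.5, 3.5]
finger_gap: 45.1
finger_force: 18.0
```

```bash
python3 -c "
from h import *
p,r,s=pose();print(p,s['wrist_force'],s['eef_rot'])"
```

```text
[ 662.65753798 -191.483417     27.96923799] [-1.99507029  0.45843811  3.4718656 ] [3.14154167e+00 6.65028841e-05 1.68304294e+00]
```

Call:
{"fn": "apply_moves", "kwargs": {
  "moves": [
    [[0,0,0],[0,0,0],0.5],
    [[0,0,0],[0,0,0],0.4],
    [[0,0,0],[0,0,0],0.3],
    [[0,0,0],[0,0,0],0.15],
    [[0,0,0],[0,0,0],0],
    [[0,0,-0.04],[0,0,0],0],
    [[0,0,-0.14],[0,0,0],0],
    [[0,0,-0.3],[0,0,0],0],
    [[0,0,-0.46],[0,0,0],0],
    [[0,0,-0.62],[0,0,0],0],
    [[0,0,-0.76],[0,0,0],0],
    [[0,0,-0.84],[0,0,0],0]
  ]
}}

```text
clock: 16.27
eef_pos: [663.1, -191.6, 243.8]
eef_rot: [3.136, 0.003, 1.683]
wrist_force: [0.5, -0.7, 0.3]
finger_gap: 93.9
finger_force: 0.0
```

```bash
python3 - <<'E'
from look import *
c,im,o=look("w8",[663,-190,6],140,4)
print(delta([650,0,245],1.684),delta([650,183,245],1.684))
E
```

```text
[ 663.1 -191.6  243.8] [3.136e+00 3.000e-03 1.683e+00] 93.93216567427679 0.0
target px [253.3 161.9] crop origin 183 91
(array([0.7686, 0.0313, 0.0037]), array([ 0.0029,  0.0014, -0.0003])) (array([1.496e+00, 1.133e-01, 1.300e-03]), array([ 0.0029,  0.0014, -0.0003]))
```

View pics/w8.png

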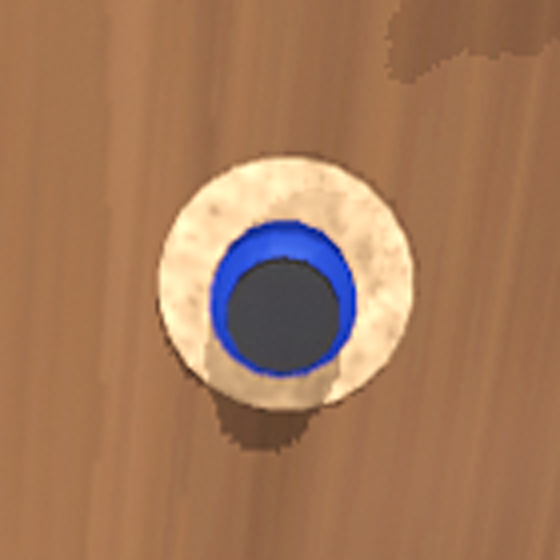

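Call:
{"fn": "apply_moves", "kwargs": {
  "moves": [
    [[0.75,0.055,0],[0,0,0],0],
    [[0.75,0.055,0],[0,0,0],0],
    [[0.75,0.055,0],[0,0,0],0],
    [[0.75,0.055,0],[0,0,0],0],
    [[0.75,0.055,0],[0,0,0],0],
    [[0.75,0.055,0],[0,0,0],0]
  ]
}}

```text
clock: 16.82
eef_pos: [654.9, 1.0, 238.5]
eef_rot: [3.141, -0.001, 1.688]
wrist_force: [0.5, -0.6, 0.9]
finger_gap: 93.6
finger_force: 0.0
```

Call:
{"fn": "apply_moves", "kwargs": {
  "moves": [
    [[0.73,0.055,0],[0,0,0],0],
    [[0.73,0.055,0],[0,0,0],0],
    [[0.73,0.055,0],[0,0,0],0],
    [[0.73,0.055,0],[0,0,0],0],
    [[0.73,0.055,0],[0,0,0],0],
    [[0.73,0.055,0],[0,0,0],0],
    [[0.73,0.055,0],[0,0,0],0],
    [[0.73,0.055,0],[0,0,0],0]
  ]
}}

```text
clock: 17.48
eef_pos: [648.8, 177.5, 237.8]
eef_rot: [-3.142, 0.0, 1.682]
wrist_force: [0.3, -0.3, 0.2]
finger_gap: 94.1
finger_force: 0.0
```

```bash
python3 - <<'E'
from look import *
d=np.load("w8.npz"); c=(d["K"],float(d["k"]),d["R"],d["t"]); o=np.array([183,91])
print("coaster",p2w(c,np.array([286,283])/4+o,6),"cap",p2w(c,np.array([284,317])/4+o,50))
c,im,o=look("w9",[650,179,135],200,3)
g=cv2.cvtColor(im,cv2.COLOR_BGR2HSV); m=(g[...,1]<35)&(g[...,2]>190); m[:,:190]=0; m[:,320:]=0; m[290:]=0
print("tin",rect(c,im,m,135),m.sum())
print(delta([650,179,130.5],1.684))
E
```

```text
coaster [[ 664.47826    -189.57554889    6.        ]] cap [[ 663.77283055 -190.65051632   50.        ]]
[648.8 177.5 237.8] [-3.142  0.     1.682] 94.10894938787054 0.0
target px [255.7 193.6] crop origin 155 93
tin (array([649.4, 179.6,  43.5,  91.8,  96.9]), array([255.06968641, 189.96515679])) 4949
(array([0.0064, 0.0051, 0.4293]), array([ 0.    ,  0.0001, -0.0009]))
```

View pics/w9.png

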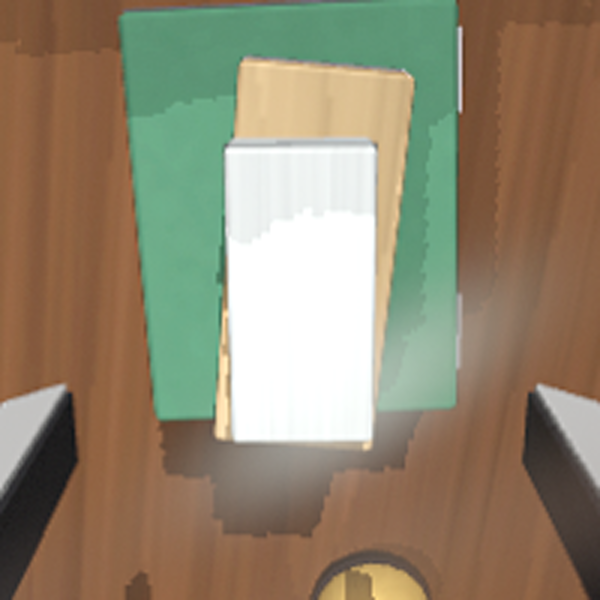

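Call:
{"fn": "apply_moves", "kwargs": {
  "moves": [
    [[0.006,0.004,0.12],[0,0,0],0],
    [[0.006,0.004,0.24],[0,0,0],0],
    [[0.006,0.004,0.34],[0,0,0],0],
    [[0.006,0.004,0.4],[0,0,0],0],
    [[0.006,0.004,0.426],[0,0,0],0],
    [[0.006,0.004,0.426],[0,0,0],0],
    [[0.006,0.004,0.426],[0,0,0],0]
  ]
}}

```text
clock: 18.12
eef_pos: [649.9, 180.0, 132.3]
eef_rot: [3.14, -0.0, 1.682]
wrist_force: [0.5, -0.6, 0.2]
finger_gap: 93.8
finger_force: 0.0
```

Call:
{"fn": "apply_moves", "kwargs": {
  "moves": [
    [[0,0,0],[0,0,0],0.35],
    [[0,0,0],[0,0,0],0.42],
    [[0,0,0],[0,0,0],0.45],
    [[0,0,0],[0,0,0],0.48],
    [[0,0,0],[0,0,0],0.51],
    [[0,0,0],[0,0,0],0.55],
    [[0,0,0],[0,0,0],0.6],
    [[0,0,0],[0,0,0],1],
    [[0,0,0],[0,0,0],1]
  ],
  "squeeze": 15
}}

```text
clock: 18.87
eef_pos: [649.3, 180.9, 131.2]
eef_rot: [-3.142, -0.0, 1.683]
wrist_force: [0.6, -0.0, -0.6]
finger_gap: 43.6
finger_force: 15.0
```

```bash
python3 -c "
from h import *
p,r,s=pose();print(p,s['wrist_force'],s['eef_rot']);print(delta([471,-13.5,190],np.radians(73.5)))"
```

```text
[649.32823176 180.92881708 131.20884732] [ 0.59867784 -0.04634815 -0.56263622] [-3.14157105e+00 -1.58398998e-05  1.68305982e+00]
(array([-0.6929, -0.796 , -0.2352]), array([-0.    , -0.    ,  0.1274]))
```

Call:
{"fn": "apply_moves", "kwargs": {
  "moves": [
    [[0,0,-0.02],[0,0,0],1],
    [[0,0,-0.07],[0,0,0],1],
    [[0,0,-0.14],[0,0,0],1],
    [[-0.01,-0.01,-0.2],[0,0,0],1],
    [[-0.04,-0.05,-0.235],[0,0,0.01],1],
    [[-0.1,-0.11,-0.235],[0,0,0.025],1],
    [[-0.17,-0.19,-0.235],[0,0,0.04],1],
    [[-0.25,-0.28,-0.235],[0,0,0.055],1],
    [[-0.33,-0.37,-0.235],[0,0,0.07],1],
    [[-0.41,-0.46,-0.235],[0,0,0.085],1],
    [[-0.47,-0.53,-0.235],[0,0,0.1],1],
    [[-0.5,-0.57,-0.235],[0,0,0.11],1]
  ],
  "squeeze": 25
}}

```text
clock: 19.87
eef_pos: [520.4, 39.0, 191.4]
eef_rot: [3.14, -0.0, 1.334]
wrist_force: [0.2, 0.3, -0.6]
finger_gap: 44.0
finger_force: 25.0
```

```bash
python3 -c "
from h import *
p,r,s=pose();print(p,s['wrist_force'],s['eef_rot']);print(delta([471.4,-12,150],np.radians(73.5)))"
```

```text
[520.38387287  38.99069642 191.37935664] [ 0.22632625  0.29669123 -0.5954462 ] [ 3.14021494e+00 -6.36976651e-05  1.33375426e+00]
(array([-0.2443, -0.1428,  0.1653]), array([ 0.0004, -0.    ,  0.0162]))
```

Call:
{"fn": "apply_moves", "kwargs": {
  "moves": [
    [[-0.07,-0.04,0.04],[0,0,0.016],1],
    [[-0.14,-0.08,0.08],[0,0,0.016],1],
    [[-0.2,-0.12,0.12],[0,0,0.016],1],
    [[-0.235,-0.138,0.15],[0,0,0.016],1],
    [[-0.244,-0.143,0.165],[0,0,0.016],1],
    [[-0.244,-0.143,0.165],[0,0,0.016],1],
    [[-0.244,-0.143,0.165],[0,0,0.016],1]
  ]
}}

```text
clock: 20.45
eef_pos: [473.6, -10.1, 149.3]
eef_rot: [3.141, -0.0, 1.287]
wrist_force: [0.6, 0.2, -0.6]
finger_gap: 43.8
finger_force: 25.0
```

```bash
python3 - <<'E'
from look import *
c,im,o=look("w10",[471,-13.5,4],260,2.3)
print(delta([471.4,-12,26],np.radians(73.5)))
E
```

```text
[473.6 -10.1 149.3] [ 3.141 -0.     1.287] 43.838630634368606 24.997259080410004
target px [252.9 186.3] crop origin 122 56
(array([-0.0105, -0.0069,  0.4935]), array([ 0.0003, -0.0001,  0.0015]))
```

View pics/w10.png

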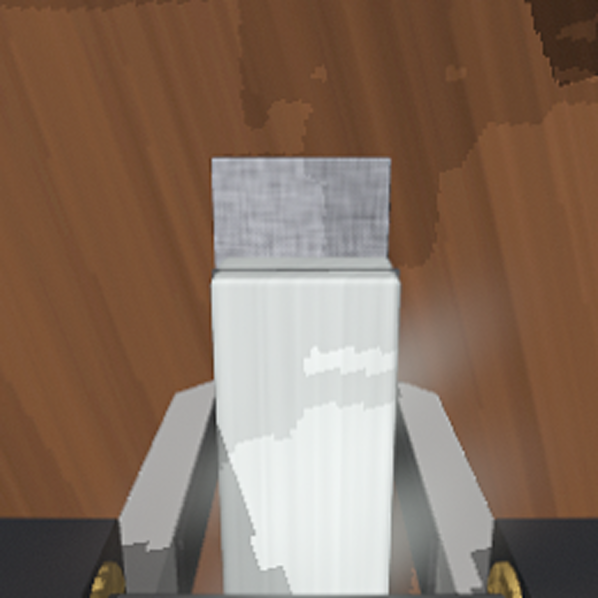

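```bash
python3 - <<'E'
from h import *
d=np.load("w10.npz"); c=(d["K"],float(d["k"]),d["R"],d["t"]); o=np.array([122,56]); p,r,s=pose()
for px,z in (((212,275),3.8),((399,275),3.8),((216,259),-20.2),((390,259),-20.2)): print(r.inv().apply(p2w(c,np.array(px)/2.3+o,p[2]+z)[0]-p).round(1))
print(p2w(c,np.array([(213,157),(390,157)])/2.3+o,4).mean(0)-62*np.array([np.cos(1.2828),np.sin(1.2828),0]))
E
```

```text
[ 44.4 -20.9  -3.8]
[44.4 21.3 -3.8]
[ 42.7 -22.9  20.2]
[42.7 22.1 20.2]
[471.14248016 -13.10462085   4.        ]
```

Call:
{"fn": "apply_moves", "kwargs": {
  "moves": [
    [[-0.007,-0.006,0.1],[0,0,0.0015],1],
    [[-0.007,-0.006,0.22],[0,0,0.0015],1],
    [[-0.007,-0.006,0.34],[0,0,0.0015],1],
    [[-0.007,-0.006,0.42],[0,0,0.0015],1],
    [[-0.007,-0.006,0.46],[0,0,0.0015],1],
    [[-0.007,-0.006,0.475],[0,0,0.0015],1],
    [[-0.007,-0.006,0.485],[0,0,0.0015],1],
    [[-0.007,-0.006,0.49],[0,0,0.0015],1],
    [[-0.007,-0.006,0.49],[0,0,0.0015],1]
  ]
}}

```text
clock: 21.25
eef_pos: [471.6, -11.6, 27.1]
eef_rot: [3.14, -0.0, 1.283]
wrist_force: [0.1, -0.0, -1.6]
finger_gap: 43.6
finger_force: 25.0
```

```bash
python3 -c "
from h import *
p,r,s=pose();print(p,s['wrist_force'],s['eef_rot']);print(delta([471.6,-11.3,24.2],np.radians(73.5)))"
```

```text
[471.55355805 -11.58570962  27.06734264] [ 0.07277964 -0.02129021 -1.57867221] [ 3.14009726e+00 -3.21921533e-04  1.28256825e+00]
(array([ 0.0011, -0.0002,  0.0115]), array([ 0.0005, -0.0001, -0.0001]))
```

Call:
{"fn": "apply_moves", "kwargs": {
  "moves": [
    [[0,0,0.004],[0,0,0],1],
    [[0,0,0.008],[0,0,0],1],
    [[0,0,0.01],[0,0,0],1],
    [[0,0,0.01],[0,0,0],1]
  ]
}}

```text
clock: 21.58
eef_pos: [471.1, -11.7, 24.1]
eef_rot: [3.141, -0.0, 1.282]
wrist_force: [-0.3, 0.6, 3.5]
finger_gap: 44.0
finger_force: 25.0
```

Contact. Release and rise.

Call:
{"fn": "apply_moves", "kwargs": {
  "moves": [
    [[0,0,0],[0,0,0],0.5],
    [[0,0,0],[0,0,0],0.4],
    [[0,0,0],[0,0,0],0.3],
    [[0,0,0],[0,0,0],0.15],
    [[0,0,0],[0,0,0],0],
    [[0,0,-0.04],[0,0,0],0],
    [[0,0,-0.14],[0,0,0],0],
    [[0,0,-0.3],[0,0,0],0],
    [[0,0,-0.46],[0,0,0],0],
    [[0,0,-0.62],[0,0,0],0],
    [[0,0,-0.78],[0,0,0],0],
    [[0,0,-0.9],[0,0,0],0]
  ]
}}

```text
clock: 22.58
eef_pos: [470.8, -11.6, 253.0]
eef_rot: [3.138, -0.001, 1.283]
wrist_force: [-0.2, 0.0, 0.8]
finger_gap: 93.9
finger_force: 0.0
```

```bash
python3 - <<'E'
from look import *
c,im,o=look("w11",[471,-13.5,4],200,3)
print(delta([652,182.5,250],np.radians(91)))
E
```

```text
[470.8 -11.6 253. ] [ 3.138e+00 -1.000e-03  1.283e+00] 93.90087888477734 0.0
target px [254.4 163.4] crop origin 154 63
(array([0.9491, 0.4676, 0.0379]), array([ 0.0033, -0.0001, -0.0973]))
```

View pics/w11.png

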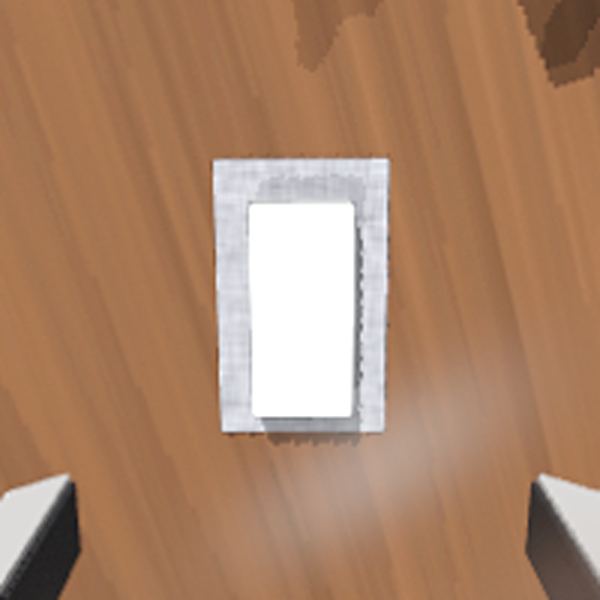

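Call:
{"fn": "apply_moves", "kwargs": {
  "moves": [
    [[0.95,0.47,0.02],[0,0,-0.099],0],
    [[0.95,0.47,0.02],[0,0,-0.099],0],
    [[0.95,0.47,0.02],[0,0,-0.099],0],
    [[0.95,0.47,0.02],[0,0,-0.099],0],
    [[0.95,0.47,0.02],[0,0,-0.099],0],
    [[0.95,0.47,0.02],[0,0,-0.099],0],
    [[0.95,0.47,0.02],[0,0,-0.099],0],
    [[0.95,0.47,0.02],[0,0,-0.099],0],
    [[0.95,0.47,0.02],[0,0,-0.099],0],
    [[0.95,0.47,0.02],[0,0,-0.099],0]
  ]
}}

```text
clock: 23.47
eef_pos: [650.7, 182.0, 244.0]
eef_rot: [-3.142, 0.0, 1.593]
wrist_force: [0.5, -0.5, -0.4]
finger_gap: 94.0
finger_force: 0.0
```

```bash
python3 - <<'E'
from look import *
c,im,o=look("w12",[652,183,111],200,3)
g=cv2.cvtColor(im,cv2.COLOR_BGR2HSV)
w=w2p(c,[652,183,111])[0].astype(int); print(g[w[1],w[0]], g[w[1]-20,w[0]], g[w[1],w[0]+90])
h,sv,v=cv2.split(g); m=((h<30)&(sv<140)&(v>150)).astype(np.uint8); m[300:]=0
m=cv2.morphologyEx(m,cv2.MORPH_OPEN,np.ones((5,5)))
n,L=cv2.connectedComponents(m); print("eraser",rect(c,im,L==L[w[1],w[0]],111))
gm=(h>40)&(h<90)&(sv>60); print("box incl eraser",rect(c,im,cv2.morphologyEx((gm|(L==L[w[1],w[0]])).astype(np.uint8),cv2.MORPH_CLOSE,np.ones((9,9))),75))
print(delta([652,183,106],np.radians(91.3)))
E
```

```text
[650.7 182.  244. ] [-3.142  0.     1.593] 93.99213853830511 0.0
target px [255.7 184.8] crop origin 155 84
[ 19  79 245] [ 19  79 243] [ 12 128 145]
eraser (array([652.4, 179.5,  57. , 136.5,  92.9]), array([254.99184783, 183.2826087 ]))
box incl eraser (array([648.5, 178.6, 113.4, 171.2,  98.7]), array([249.49590164, 167.97336066]))
(array([0.0047, 0.0053, 0.5532]), array([ 0.0001,  0.    , -0.0002]))
```

```bash
python3 - <<'E'
from h import *
d=np.load("w12.npz"); c=(d["K"],float(d["k"]),d["R"],d["t"]); im=d["im"]
h,s,v=cv2.split(cv2.cvtColor(im,cv2.COLOR_BGR2HSV))
for S,V in ((110,190),(125,170)):
    m=((h<30)&(s<S)&(v>V)).astype(np.uint8); m[300:]=0; m=cv2.morphologyEx(m,cv2.MORPH_OPEN,np.ones((7,7)))
    n,L=cv2.connectedComponents(m); print(rect(c,im,L==L[184,255],111))
print(s[184,180:330:5],h[184,180:330:5]); print(s[80:300:5,255],v[80:300:5,255])
E
```

```text
(array([651.4, 183.8,  53. , 124.9,  91.5]), array([255.05747126, 179.42241379]))
(array([651.8, 184.2,  53.9, 125.7,  91.4]), array([255.11206897, 179.39942529]))
[140 137 135 141 142  91  93  93  89  93  70  70  78  77  78  79  80  79
  80  79  80  88  84  82  80  73 126 126 127 124] [13 12 12 12 11 73 73 73 73 73 20 21 19 19 19 19 19 19 19 18 19 71 71 71
 70 26 12 13 13 13]
[137 137 136 143  95  94  94  96  81  85  87  86  85  84  78  79  80  80
  79  80  79  80  80  78  78  78  78  79  80  80  82  83  83 123 127 128
 132 131 132 133 133 132 130 130] [123 121 122 121 158 157 155 154 235 219 217 219 219 225 241 242 242 243
 243 245 246 245 247 247 248 248 249 249 249 248 247 246 247 159 149 137
 124 113 145 144 144 145 147 149]
```

Call:
{"fn": "apply_moves", "kwargs": {
  "moves": [
    [[0.006,0.004,0.14],[0,0,0],0],
    [[0.006,0.004,0.28],[0,0,0],0],
    [[0.006,0.004,0.4],[0,0,0],0],
    [[0.006,0.004,0.49],[0,0,0],0],
    [[0.006,0.004,0.535],[0,0,0],0],
    [[0.006,0.004,0.55],[0,0,0],0],
    [[0.006,0.004,0.55],[0,0,0],0],
    [[0.006,0.004,0.55],[0,0,0],0]
  ]
}}

```text
clock: 24.18
eef_pos: [652.7, 184.1, 108.2]
eef_rot: [3.139, -0.001, 1.593]
wrist_force: [0.5, -0.5, 0.4]
finger_gap: 93.8
finger_force: 0.0
```

Call:
{"fn": "apply_moves", "kwargs": {
  "moves": [
    [[0,0,0],[0,0,0],0.25],
    [[0,0,0],[0,0,0],0.33],
    [[0,0,0],[0,0,0],0.36],
    [[0,0,0],[0,0,0],0.39],
    [[0,0,0],[0,0,0],0.42],
    [[0,0,0],[0,0,0],0.45],
    [[0,0,0],[0,0,0],0.5],
    [[0,0,0],[0,0,0],1],
    [[0,0,0],[0,0,0],1]
  ],
  "squeeze": 20
}}

```text
clock: 24.93
eef_pos: [652.1, 184.2, 106.2]
eef_rot: [-3.142, -0.0, 1.594]
wrist_force: [0.4, -0.4, 0.7]
finger_gap: 53.9
finger_force: 20.0
```

```bash
python3 -c "
from h import *
p,r,s=pose();print(p,s['wrist_force'],s['eef_rot']);print(delta([443.8,-318.2,190],np.radians(96.6)))"
```

```text
[652.057063   184.19702051 106.24216039] [ 0.42975201 -0.37097585  0.65977112] [-3.14156056e+00 -2.73194776e-05  1.59351259e+00]
(array([-1.9901, -0.8785, -0.3351]), array([-0.    , -0.    , -0.0294]))
```

Call:
{"fn": "apply_moves", "kwargs": {
  "moves": [
    [[0,0,-0.02],[0,0,0],1],
    [[0,0,-0.07],[0,0,0],1],
    [[0,0,-0.14],[0,0,0],1],
    [[0,0,-0.22],[0,0,0],1],
    [[-0.02,-0.01,-0.28],[0,0,0],1],
    [[-0.07,-0.03,-0.32],[0,0,0],1],
    [[-0.15,-0.065,-0.33],[0,0,0],1],
    [[-0.25,-0.11,-0.33],[0,0,0],1],
    [[-0.36,-0.16,-0.33],[0,0,0],1],
    [[-0.47,-0.21,-0.33],[0,0,0],1],
    [[-0.58,-0.255,-0.33],[0,0,0],1],
    [[-0.69,-0.305,-0.33],[0,0,0],1]
  ],
  "squeeze": 30
}}

```text
clock: 25.93
eef_pos: [579.0, 8.5, 189.6]
eef_rot: [3.141, 0.0, 1.593]
wrist_force: [0.5, -1.3, -1.0]
finger_gap: 53.8
finger_force: 30.0
```

Call:
{"fn": "apply_moves", "kwargs": {
  "moves": [
    [[-0.1,-0.045,0],[0,0,0],1],
    [[-0.2,-0.09,0],[0,0,0],1],
    [[-0.3,-0.13,0],[0,0,0],1],
    [[-0.4,-0.18,0],[0,0,0],1],
    [[-0.5,-0.22,0],[0,0,0],1],
    [[-0.6,-0.265,0],[0,0,0],1],
    [[-0.7,-0.31,0],[0,0,0],1],
    [[-0.8,-0.35,0],[0,0,-0.005],1],
    [[-0.88,-0.39,0],[0,0,-0.015],1],
    [[-0.93,-0.41,0],[0,0,-0.025],1],
    [[-0.95,-0.42,0],[0,0,-0.029],1],
    [[-0.95,-0.42,0],[0,0,-0.029],1]
  ]
}}

```text
clock: 26.93
eef_pos: [479.7, -230.7, 189.3]
eef_rot: [3.141, 0.0, 1.683]
wrist_force: [0.5, 0.5, -2.3]
finger_gap: 53.5
finger_force: 30.0
```

```bash
python3 -c "
from h import *
p,r,s=pose();print(p,s['wrist_force'],s['eef_rot']);print(delta([443.8,-318.2,120],np.radians(96.6)))"
```

```text
[ 479.68892259 -230.68060487  189.3033196 ] [ 0.48461406  0.48945877 -2.31977911] [3.14108611e+00 4.60219976e-04 1.68325405e+00]
(array([-0.3316, -0.1821,  0.2773]), array([ 0.0002,  0.0001, -0.0009]))
```

Call:
{"fn": "apply_moves", "kwargs": {
  "moves": [
    [[-0.1,-0.055,0.02],[0,0,0],1],
    [[-0.2,-0.11,0.06],[0,0,0],1],
    [[-0.29,-0.16,0.12],[0,0,0],1],
    [[-0.33,-0.182,0.18],[0,0,0],1],
    [[-0.332,-0.182,0.25],[0,0,0],1],
    [[-0.332,-0.182,0.33],[0,0,0],1],
    [[-0.332,-0.182,0.41],[0,0,0],1],
    [[-0.332,-0.182,0.48],[0,0,0],1],
    [[-0.332,-0.182,0.51],[0,0,0],1],
    [[-0.332,-0.182,0.517],[0,0,0],1],
    [[-0.332,-0.182,0.517],[0,0,0],1],
    [[-0.332,-0.182,0.517],[0,0,0],1]
  ]
}}

```text
clock: 27.93
eef_pos: [445.0, -317.5, 60.6]
eef_rot: [3.14, 0.001, 1.685]
wrist_force: [0.4, -0.7, -1.1]
finger_gap: 53.7
finger_force: 30.0
```

```bash
python3 -c "
from look import *
c,im,o=look('w13',[443.8,-318,14],200,3)
print(delta([443.8,-318.2,37.3],np.radians(96.6)))"
```

```text
[ 445.  -317.5   60.6] [3.140e+00 1.000e-03 1.685e+00] 53.6624096319423 29.99987304210663
target px [252.2 219.2] crop origin 152 119
(array([-0.0016, -0.0051,  0.0934]), array([ 0.0004,  0.0004, -0.0004]))
```

Call:
{"fn": "apply_moves", "kwargs": {
  "moves": [
    [[-0.002,-0.004,0.02],[0,0,0],1],
    [[-0.002,-0.004,0.045],[0,0,0],1],
    [[-0.002,-0.004,0.065],[0,0,0],1],
    [[-0.002,-0.004,0.078],[0,0,0],1],
    [[-0.002,-0.004,0.085],[0,0,0],1],
    [[-0.002,-0.004,0.088],[0,0,0],1],
    [[-0.002,-0.004,0.09],[0,0,0],1],
    [[-0.002,-0.004,0.09],[0,0,0],1]
  ]
}}

```text
clock: 28.65
eef_pos: [443.5, -318.1, 37.2]
eef_rot: [3.141, 0.0, 1.685]
wrist_force: [-1.4, 1.0, 2.0]
finger_gap: 54.0
finger_force: 30.0
```

Call:
{"fn": "apply_moves", "kwargs": {
  "moves": [
    [[0,0,0],[0,0,0],0.4],
    [[0,0,0],[0,0,0],0.3],
    [[0,0,0],[0,0,0],0.2],
    [[0,0,0],[0,0,0],0.1],
    [[0,0,0],[0,0,0],0],
    [[0,0,-0.04],[0,0,0],0],
    [[0,0,-0.14],[0,0,0],0],
    [[0,0,-0.3],[0,0,0],0],
    [[0,0,-0.46],[0,0,0],0],
    [[0,0,-0.62],[0,0,0],0],
    [[0,0,-0.78],[0,0,0],0],
    [[0,0,-0.9],[0,0,0],0]
  ]
}}

```text
clock: 29.65
eef_pos: [443.4, -318.0, 266.5]
eef_rot: [3.139, 0.003, 1.685]
wrist_force: [0.4, -0.7, 0.2]
finger_gap: 94.1
finger_force: 0.0
```

Call:
{"fn": "apply_moves", "kwargs": {
  "moves": [
    [[0,0,-0.1],[0,0,0],0],
    [[0,0,-0.1],[0,0,0],0],
    [[0,0,-0.1],[0,0,0],0]
  ]
}}

```text
clock: 29.9
eef_pos: [443.5, -318.1, 288.6]
eef_rot: [3.14, 0.002, 1.685]
wrist_force: [-0.2, -1.3, 0.4]
finger_gap: 94.5
finger_force: 0.0
```

```bash
python3 - <<'E'
from look import *
c,im,o=look("w14",[443.5,-318,30],200,3,False)
h,s,v=cv2.split(cv2.cvtColor(im,cv2.COLOR_BGR2HSV)); w=w2p(c,[443.5,-318,42])[0].astype(int); print(w,h[w[1],w[0]],s[w[1],w[0]],v[w[1],w[0]])
for S,V in ((100,150),(115,170)):
    m=((h<30)&(s<S)&(v>V)).astype(np.uint8); m=cv2.morphologyEx(m,cv2.MORPH_OPEN,np.ones((7,7)))
    n,L=cv2.connectedComponents(m); print("eraser",rect(c,im,L==L[w[1],w[0]],42))
# box before/after in fixed camera, corner check by colour
cc=cam("scene"); i=viewer.camera("scene"); i0=cv2.imread("pics/scene0.png")
for k in (i0,i):
    h,s,v=cv2.split(cv2.cvtColor(k,cv2.COLOR_BGR2HSV)); m=((h>60)&(h<90)&(s>90)).astype(np.uint8); m[:,:280]=0; m[:,400:]=0; m[:180]=0
    ct=max(cv2.findContours(m,0,1)[0],key=cv2.contourArea)[:,0]; print("green bbox",ct.min(0),ct.max(0))
    b=((h>15)&(h<32)&(s>150)&(v>120)); b[:,:230]=0; b[:,275:]=0; b[:250]=0; b[300:]=0; print("bell",np.argwhere(b).mean(0))
E
```

```text
[ 443.5 -318.1  288.6] [3.140e+00 2.000e-03 1.685e+00] 94.46462809793921 0.0
target px [253.9 160. ] crop origin 153 60
[253 161] 18 76 253
eraser (array([ 443.8, -317.4,   53.1,  125.6,   96.6]), array([254.14559387, 159.32183908]))
eraser (array([ 443.9, -318. ,   53.6,  124.4,   96.6]), array([254.19923372, 159.47126437]))
green bbox [305 219] [382 263]
bell [269.7847769  250.81627297]
green bbox [305 215] [382 263]
bell [269.82368421 250.85789474]
```

```bash
python3 -c "
from cell import manip
print(manip.sign_off())"
```

```text
the job is handed in; nothing more can be done
None
```

I cleared the pile in the order asked and handed the job in at about 30 s: sharpener, inkwell and tin are each within about 2 mm of centre, the eraser is flat in the tray, and the camera showed no shift of the cash box or bell.

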